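Start the forge blower at its guarded switch

TASK

Start the forge blower: lift the yellow guard on its switch box well up and back, flip the toggle underneath fully over from off to on (towards the green dot) while the guard is up, then let the guard drop shut over it again. Leave the red-guarded switch shut and off, and do not pick up or push about the horseshoe, hammer, mug or tin.

Things in the scene. Friction and masses are not known exactly. Their poses are not given: they have to be found in the camera images.
- blower_box: The blower's switch box, fixed to the bench: grey, 100 (x) x 110 (y) x 50 mm high, YELLOW hinged guard on top. Origin: centre of the underside. Its x points from the guard's free edge to its hinge, roughly away from the robot; y left, z up. Top: green dot (+y) marks on, white (-y) off; steel cheeks at y = +-30.5, x = -47 to 23, 64 mm above the bench; hinge posts at x = 45, y = +-38, 108 mm above it
- blower_hinge (a point): Middle of the yellow guard's hinge axis, fixed at box x = 45, y = 0, z = 102 mm; the axis runs along the box's y, and this point's axes are the box's
- blower_guard (a joint): Angle of the yellow guard, rad: 0 shut (level), grows as its free edge swings up and back, stop at 2.0. 90 g of 3 mm sheet, 64 mm wide, 120 mm from hinge to free edge. Side skirts and a front skirt (95 mm from the hinge) reach 23.5 mm below the hinge; beyond the front skirt 25 mm of bare lip can be lifted from below. Falls shut if let go below 1.6; above 1.72 falls back on its stop and stays open
- blower_lip (a point): Middle of the lower front edge of the yellow guard's lip, moving with the guard: 120 mm from the hinge; when shut 100.5 mm above the bench, 25 mm beyond the box's front face with nothing below it. Its x points from lip to hinge, its z out of the guard's outer face (up when shut, away from the robot when open)
- blower_toggle (a joint): Angle of the blower's toggle lever, rad: 0 off (leaning 0.45 rad to the box's -y), 0.9 on (leaning 0.45 rad to +y, towards the green dot). It stays where it is left; about 3 N at the knob moves it
- blower_knob (a point): Centre of the black ball, 14 mm across, at the end of the blower's toggle. The lever turns about the box's x axis at box x = -10, y = 0, z = 58 mm, and the ball is 30 mm from that pivot (85 mm above the bench at either end of the throw)
- grinder_box: The grinder's switch box, the same as blower_box in every size but with a RED guard; its place and the blower's may be swapped. Not to be operated
- grinder_hinge (a point): Middle of the red guard's hinge axis, as blower_hinge
- grinder_guard (a joint): Angle of the red guard, rad: 0 shut
- grinder_toggle (a joint): Angle of the grinder's toggle, rad: 0 off, 0.9 on
- horseshoe: Loose dark steel horseshoe lying flat, about 130 mm long, 130 mm wide, 10 mm high; origin at the centre of its curve, on the bench
- hammer: Loose hammer lying on the bench, within 200 mm of its origin and under 45 mm high
- mug: Loose blue mug, 80 mm across, 90 mm high, handle at its +y; origin at the centre of its foot
- tin: Loose closed steel tin, 70 mm across, 80 mm high; origin at the centre of its foot
Mind the look-alikes: they are no part of the job. What is shaped like the blower_box but orange is not meant.

How it is judged (in metres and radians):
On the way, in this order (a step that is already met when the one before it is completed fails the run):
1. the yellow guard is lifted well up (over 1.2 rad) with the toggle still off (value of joint blower_guard above 1.2 rad and value of joint blower_toggle below 0.3 rad), for 0.1 s.
2. the toggle is flipped fully on (over 0.75 of 0.9 rad) while the guard is up (over 0.7 rad) (value of joint blower_toggle above 0.75 rad and value of joint blower_guard above 0.7 rad), for 0.1 s.
At the end, for the whole second after the job is handed in: The blower's toggle stands over 0.75 rad (on), the yellow guard is shut (below 0.06 rad), the red guard is shut (below 0.06 rad) with its toggle off (below 0.15 rad), and horseshoe, hammer, mug and tin lie at rest within 30 mm of where they began (value of joint blower_toggle between 0.75 and 1 rad and value of joint blower_guard between -0.06 and 0.06 rad and value of joint grinder_guard below 0.06 rad and value of joint grinder_toggle below 0.15 rad and distance of each of horseshoe, hammer, mug, tin from where it was at the start of the episode below 0.03 m and linear speed of each of horseshoe, hammer, mug, tin below 0.02 m/s); the robot touches nothing.
It fails at once if the red guard is lifted (over 0.25 rad) (value of joint grinder_guard above 0.25 rad).
It fails at once if the grinder's toggle is moved (over 0.25 rad) (value of joint grinder_toggle above 0.25 rad).
It fails at once if the horseshoe, hammer, mug or tin is picked up or pushed more than 30 mm (distance of any of horseshoe, hammer, mug, tin from where it was at the start of the episode above 0.03 m).
It also fails if it takes over 58 s, if anything falls off the work surface, if the arm or the gripper's body presses on something with over 40 N, if the wrist force passes 120 N, or if a joint passes its speed limit or range.

ROBOT

A 6-joint arm with a two-finger parallel gripper is mounted at the origin on the work surface. World frame = base frame: x ahead of the robot, y to its left, z up, the work surface at z = 0. Lengths are in m, angles in degrees, forces in N, time in s.
With the tool pointing down it reaches from about 0.275 to 0.75 m from the base axis. Payload 10.2 kg.
Tool frame: the origin (TCP) lies midway between the tips of the shut fingers; the grasp point (between the pads) lies 19 mm behind it; z points along the fingers, y is the line along which they close (so a half turn about z gives the same grasp; the last joint's range is limited). The gripper opens to 85 mm and grips with 20 to 120 N. Pads are 22 mm wide; open, the fingers measure 114 mm over their backs; the gripper's body (76 mm by 85 mm) begins 54 mm behind the grasp point. The pads swing forward as they close: fully open they stand 13 mm farther back than shut.
Start: joints at [-89.634, 17.928, 85.812, -0, 76.261, -12.8], TCP at [0.12, -0.511, 0.231] pointing down, gripper open.
Joint ranges: [-168.41, 168.41], [-55.51, 124.54], [10.69, 146.95], [-70.63, 250.63], [1, 178], [-165.06, 165.06]. Speed limits (degrees/s): [136.94, 136.94, 172.46, 180, 180, 180].

INTERFACE

Orientations are given as [roll, pitch, yaw] about the fixed x, y, z axes, in that order (R = Rz(yaw) Ry(pitch) Rx(roll)).
In Python, from bench import robot gives the robot as it stands. The module is installed in compiled form; this text tells all that it offers.
- The arm moves only by the tool servo_tool, never from a script. Its argument "increments" is a list of rows, each an object with "slide": the shift along the tool's x, y, z in m, a list of three; "rot": the turn, a rotation vector about the tool's x, y, z in degrees, a list of three; "jaw": the finger opening in m, from 0 to 0.0854. In form: [{"slide": [tx, ty, tz], "rot": [rx, ry, rz], "jaw": jaw}, ...]. A call has 1 to 10 rows; each row shifts and turns the commanded pose from where the row before left it, along the tool's axes as they then stand; what a row does not reach is not made up. A row lasts 1/12 s, in which the tool goes at most 41.7 mm and 7.16 degrees, less where a joint would pass 70% of its speed; a pose out of reach is approached as far as the arm can. A call is refused whole if a number of a shift passes 0.0417 or a number of a turn 7.16, either way. A call with a gripper value outside its range is refused whole. The fingers move at their own pace and stop on an object; "force" is the grip in N (left out, the last holds). Time passes only in rows, so rows that do not move let the fingers close. It gives the time, the measured TCP pose, the force, the opening and the grip force at its end, in the units of the state.
- robot.get_state(): the state, without advancing time (a new reading comes with each control period).
- robot.grab_frame(name): name is "scene" or "top"; returns a dict with "pixels" (400x640x3 uint8, red, green, blue), "camera_matrix" (3x3 intrinsics, pixels), "rvec" (rotation vector, rad) and "tvec" (3), from world to camera coordinates, as OpenCV has them. Camera axes: x right, y down, z forward; pixel columns grow to the right and rows downward; lengths in m; the calibration is good to about 2 mm. A picture is of the moment at which its call begins. There is no depth.
- robot.job_done(): hands the job in; it is judged then, once.
The state is a dict: "time_s": time; "joints": joint angles; "qvel": joint speeds; "tau": joint torques, N m; "tool_pos": TCP position; "ee_rot": TCP orientation; "wrist_force": force on the tool from outside, world axes, zero at the start; "moment": the same for the moment, N m; "grip_width": finger opening in m; "finger_force": force on a finger pad.
Only numpy, scipy, OpenCV 4.12 (cv2) and the standard library are available. Lean on these libraries where they do the work, as an engineer would, in place of code of your own. Each camera call takes 0.05 s, during which the arm holds its last target. There are 200 camera calls.

## Working session

There is one attempt and no reset: what is moved stays moved. The work goes in short steps, Python scripts to look and compute and a tool call to move; the robot and the scene stay as the last step left them, time stands still between calls to the robot, and variables do not carry over. Pictures are saved under pics/ and viewed, at most 10 in all, crops included, and the job is handed in when it is done.

Besides the shell and the picture viewer there is one more tool, called after "Call:" by a JSON object that holds its "op" and its "data", one argument or row to a line. servo_tool: Moves the arm, as the interface text tells. Its arguments: {"type":"object","properties":{"increments":{"type":"array","items":{"type":"object","properties":{"slide":{"type":"array","items":{"type":"number"}},"rot":{"type":"array","items":{"type":"number"}},"jaw":{"type":"number"}}}},"force":{"type":"number"}},"required":["increments"]}

```bash
mkdir -p pics
cat > h.py <<'E'
import numpy as np,cv2
from bench import robot
def grab(n,f):
    d=robot.grab_frame(n); cv2.imwrite(f'pics/{f}.png',d['pixels'][:,:,::-1]); np.savez(f'pics/{n}.npz',K=d['camera_matrix'],r=d['rvec'],t=d['tvec']); return d
def proj(n,P):
    d=np.load(f'pics/{n}.npz'); return cv2.projectPoints(np.float64(P).reshape(-1,3),d['r'],d['t'],d['K'],None)[0][:,0]
def ray(n,uv,z):
    d=np.load(f'pics/{n}.npz'); R=cv2.Rodrigues(d['r'])[0]; c=-R.T@d['t'].ravel()
    v=R.T@np.linalg.inv(d['K'])@np.array([uv[0],uv[1],1.]); return c+v*(z-c[2])/v[2]
E
python3 -c "
from h import *
grab('scene','s0');grab('top','t0');print(robot.get_state())
for n in ('scene','top'):
  d=np.load(f'pics/{n}.npz');print(n,-cv2.Rodrigues(d['r'])[0].T@d['t'].ravel())"
```

```text
{'time_s': 0.1, 'joints': array([-8.96334967e+01,  1.79557465e+01,  8.58488211e+01,  6.37307872e-04,
        7.62605392e+01, -1.27984785e+01]), 'qvel': array([ 0.02369272, -0.11639217,  0.00435809, -0.07010527, -0.02217905,
       -0.13992989]), 'tau': array([ 1.12698737e-03, -4.12902939e+01, -2.60142928e+01, -2.55913201e-04,
        3.05699643e-03, -8.20793076e-06]), 'tool_pos': array([ 0.11957372, -0.51097309,  0.23080218]), 'ee_rot': array([-1.79936648e+02, -1.50261368e-02,  1.31648217e+01]), 'wrist_force': array([ 0.23646497, -0.46729826, -0.29363564]), 'moment': array([-0.00340402, -0.02213318, -0.01709386]), 'finger_force': 0.0, 'grip_width': 0.08500536463800312}
scene [ 1.11442943 -0.4137245   1.14950338]
top [0.32596291 0.02540609 1.17855098]
```

View pics/s0.png

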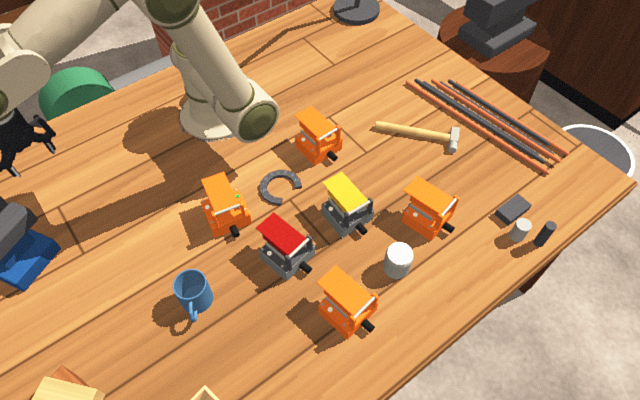

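View pics/t0.png

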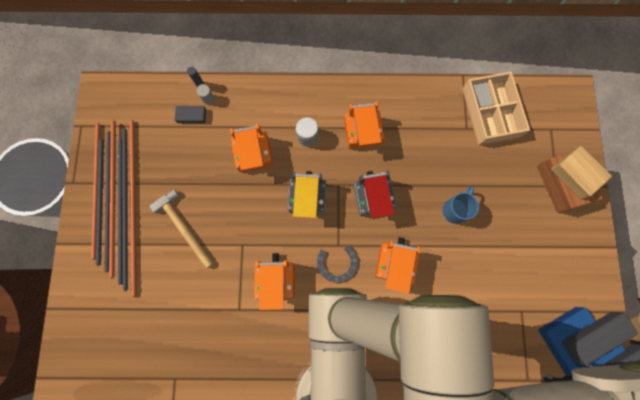

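The yellow guard is at about (307,195) in the top view and (347,192) in the scene view. The red box is at (376,195) top, with four orange look-alikes around it. Yellow on a grey box is the one meant. I'll enlarge it to confirm.

```bash
python3 -c "
import cv2,numpy as np
t=cv2.imread('pics/t0.png')[160:230,275:345];s=cv2.imread('pics/s0.png')[165:245,310:390]
f=lambda a,k:cv2.resize(a,(400,400) ,interpolation=cv2.INTER_CUBIC)
cv2.imwrite('pics/c0.png',np.hstack([f(t,0),f(s,0)]))"
```

```text
(no output)
```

View pics/c0.png

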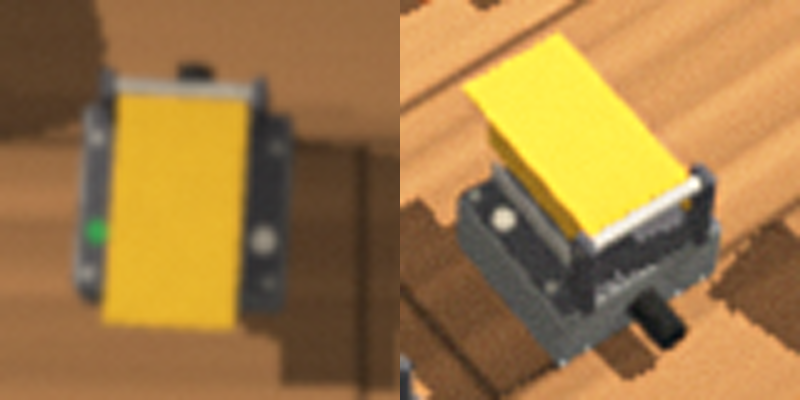

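The crop shows the yellow guard with its free edge towards the robot, the green dot on the left (+y) and the hinge bar away from the robot. I'll fit the box pose from the guard corners in both views.

```bash
cat > fit.py <<'E'
from h import *
from scipy.optimize import least_squares
k=400/70
top=np.array([[103,325],[236,328],[96,232],[264,240]])/k+[275,160]-.0
sc=np.array([[160,33],[62,88],[103,217]])/5+[310,165]
# model box coords: free left(+y), free right, green dot, white dot ; scene: free +y? decided below
print([ray('top',p,.1035).round(4) for p in top[:2]],[ray('top',p,.05).round(4) for p in top[2:]])
print([ray('scene',p,.1035).round(4) for p in sc[:2]],ray('scene',sc[2],.05).round(4))
hb=np.array([[108,88],[262,95]])/k+[275,160]
print('hinge top',[ray('top',p,.108).round(4) for p in hb])
sh=np.array([[183,243],[300,180]])/5+[310,165]
print('hinge scene',[ray('scene',p,.106).round(4) for p in sh])
E
python3 fit.py
```

```text
[array([0.4957, 0.1226, 0.1035]), array([0.4946, 0.0575, 0.1035])] [array([0.5529, 0.1322, 0.05  ]), array([0.5492, 0.0451, 0.05  ])]
[array([0.4997, 0.1266, 0.1035]), array([0.497 , 0.0616, 0.1035])] [0.5481 0.0506 0.05  ]
hinge top [array([0.6144, 0.1225, 0.108 ]), array([0.6113, 0.0458, 0.108 ])]
hinge scene [array([0.6143, 0.0496, 0.106 ]), array([0.6209, 0.1226, 0.106 ])]
```

```bash
cat > plan.py <<'E'
from h import *
from scipy.spatial.transform import Rotation as Ro
yaw=np.radians(-2.8); X=np.array([np.cos(yaw),np.sin(yaw),0]);Y=np.array([-X[1],X[0],0]);Z=np.array([0,0,1.])
H=np.array([.616,.086,.102]); B=H-.045*X-.102*Z
def pose(p,phi):
    c,s=np.cos(np.radians(phi)),np.sin(np.radians(phi)); x=c*X+s*Z; z=s*X-c*Z
    return np.array(p),np.column_stack([x,np.cross(z,x),z])
def lift(th,phi,d=.010):
    th=np.radians(th);_,R=pose(H,phi)
    L=H+X*(-.12*np.cos(th)-.0015*np.sin(th))+Z*(.12*np.sin(th)-.0015*np.cos(th))
    return pose(L+d*R[:,2]-.011*R[:,0],phi)
def rows(cur,wps):  # wps: [(pose,n)]
    for (p,R),n in wps:
        p0,R0=cur; w=Ro.from_matrix(R0.T@R).as_rotvec(degrees=True)/n
        print('-> ',p.round(4),'n',n)
        for i in range(n):
            Ri=R0@Ro.from_rotvec(w*i,degrees=True).as_matrix()
            s=Ri.T@(p-p0)/n; print((s*1000).round(1).tolist(),w.round(2).tolist())
            if abs(w).max()<.02: print('  x',n);break
        cur=(p,R)
def now():
    s=robot.get_state(); return s['tool_pos'],Ro.from_euler('xyz',s['ee_rot'],degrees=True).as_matrix()
E
python3 -c "
from plan import *
p=lift(-6,40)[0]; A=p-.03*X; A[2]=.2
print('B',B,'contact',p)
rows(now(),[(pose(A-.03*X,0),20),(pose(A,40),8),(pose([A[0],A[1],p[2]],40),4),(pose(p,40),2)])"
```

```text
B [0.57105372 0.08819824 0.        ] contact [0.49496023 0.09191983 0.07323369]
->  [0.435  0.0949 0.2   ] n 20
[22.3, -25.9, 1.6] [-0.0, -0.0, 0.8]
[21.9, -26.2, 1.6] [-0.0, -0.0, 0.8]
[21.5, -26.5, 1.6] [-0.0, -0.0, 0.8]
[21.2, -26.8, 1.6] [-0.0, -0.0, 0.8]
[20.8, -27.1, 1.6] [-0.0, -0.0, 0.8]
[20.4, -27.4, 1.6] [-0.0, -0.0, 0.8]
[20.0, -27.7, 1.6] [-0.0, -0.0, 0.8]
[19.6, -27.9, 1.6] [-0.0, -0.0, 0.8]
[19.2, -28.2, 1.6] [-0.0, -0.0, 0.8]
[18.8, -28.5, 1.6] [-0.0, -0.0, 0.8]
[18.4, -28.7, 1.6] [-0.0, -0.0, 0.8]
[18.0, -29.0, 1.6] [-0.0, -0.0, 0.8]
[17.6, -29.2, 1.6] [-0.0, -0.0, 0.8]
[17.2, -29.5, 1.6] [-0.0, -0.0, 0.8]
[16.8, -29.7, 1.6] [-0.0, -0.0, 0.8]
[16.4, -30.0, 1.5] [-0.0, -0.0, 0.8]
[16.0, -30.2, 1.5] [-0.0, -0.0, 0.8]
[15.6, -30.4, 1.5] [-0.0, -0.0, 0.8]
[15.1, -30.6, 1.5] [-0.0, -0.0, 0.8]
[14.7, -30.8, 1.5] [-0.0, -0.0, 0.8]
->  [0.465  0.0934 0.2   ] n 8
[3.8, -0.0, 0.0] [-0.0, 5.0, -0.0]
[3.7, -0.0, 0.3] [-0.0, 5.0, -0.0]
[3.7, -0.0, 0.7] [-0.0, 5.0, -0.0]
[3.6, -0.0, 1.0] [-0.0, 5.0, -0.0]
[3.5, -0.0, 1.3] [-0.0, 5.0, -0.0]
[3.4, -0.0, 1.6] [-0.0, 5.0, -0.0]
[3.2, -0.0, 1.9] [-0.0, 5.0, -0.0]
[3.1, -0.0, 2.2] [-0.0, 5.0, -0.0]
->  [0.465  0.0934 0.0732] n 4
[-20.4, -0.0, 24.3] [0.0, 0.0, 0.0]
  x 4
->  [0.495  0.0919 0.0732] n 2
[11.5, -0.0, 9.6] [0.0, 0.0, 0.0]
  x 2
```

Call:
{"op": "servo_tool", "data": {
  "increments": [
    {"slide": [0.022,-0.026,0.001],"rot": [0,0,0.8],"jaw": 0},
    {"slide": [0.022,-0.026,0.001],"rot": [0,0,0.8],"jaw": 0},
    {"slide": [0.022,-0.026,0.001],"rot": [0,0,0.8],"jaw": 0},
    {"slide": [0.021,-0.027,0.001],"rot": [0,0,0.8],"jaw": 0},
    {"slide": [0.021,-0.027,0.001],"rot": [0,0,0.8],"jaw": 0},
    {"slide": [0.02,-0.027,0.001],"rot": [0,0,0.8],"jaw": 0},
    {"slide": [0.02,-0.028,0.001],"rot": [0,0,0.8],"jaw": 0},
    {"slide": [0.02,-0.028,0.001],"rot": [0,0,0.8],"jaw": 0},
    {"slide": [0.019,-0.028,0.001],"rot": [0,0,0.8],"jaw": 0},
    {"slide": [0.019,-0.028,0.001],"rot": [0,0,0.8],"jaw": 0}
  ]
}}

```text
time_s: 0.93
tool_pos: [0.278, -0.2078, 0.2212]
ee_rot: [-180.0, -0.0, 5.1]
wrist_force: [0.1, 0.3, 0.5]
grip_width: -0.0001
finger_force: 0.0
```

Call:
{"op": "servo_tool", "data": {
  "increments": [
    {"slide": [0.018,-0.029,0.001],"rot": [0,0,0.8],"jaw": 0},
    {"slide": [0.018,-0.029,0.001],"rot": [0,0,0.8],"jaw": 0},
    {"slide": [0.018,-0.029,0.001],"rot": [0,0,0.8],"jaw": 0},
    {"slide": [0.017,-0.029,0.001],"rot": [0,0,0.8],"jaw": 0},
    {"slide": [0.017,-0.03,0.001],"rot": [0,0,0.8],"jaw": 0},
    {"slide": [0.016,-0.03,0.001],"rot": [0,0,0.8],"jaw": 0},
    {"slide": [0.016,-0.03,0.001],"rot": [0,0,0.8],"jaw": 0},
    {"slide": [0.016,-0.03,0.001],"rot": [0,0,0.8],"jaw": 0},
    {"slide": [0.015,-0.031,0.001],"rot": [0,0,0.8],"jaw": 0},
    {"slide": [0.015,-0.031,0.001],"rot": [0,0,0.8],"jaw": 0}
  ]
}}

```text
time_s: 1.77
tool_pos: [0.436, 0.095, 0.211]
ee_rot: [180.0, 0.0, -2.9]
wrist_force: [0.5, -1.0, 1.1]
grip_width: -0.0001
finger_force: 0.0
```

Call:
{"op": "servo_tool", "data": {
  "increments": [
    {"slide": [0.004,0,0],"rot": [0,5,0],"jaw": 0},
    {"slide": [0.004,0,0],"rot": [0,5,0],"jaw": 0},
    {"slide": [0.004,0,0.001],"rot": [0,5,0],"jaw": 0},
    {"slide": [0.004,0,0.001],"rot": [0,5,0],"jaw": 0},
    {"slide": [0.003,0,0.001],"rot": [0,5,0],"jaw": 0},
    {"slide": [0.003,0,0.002],"rot": [0,5,0],"jaw": 0},
    {"slide": [0.003,0,0.002],"rot": [0,5,0],"jaw": 0},
    {"slide": [0.003,0,0.002],"rot": [0,5,0],"jaw": 0},
    {"slide": [0,0,0],"rot": [0,0,0],"jaw": 0}
  ]
}}

```text
time_s: 2.52
tool_pos: [0.464, 0.0919, 0.209]
ee_rot: [180.0, -40.0, -2.8]
wrist_force: [0.5, -0.9, 0.8]
grip_width: -0.0001
finger_force: 0.0
```

Call:
{"op": "servo_tool", "data": {
  "increments": [
    {"slide": [-0.022,0,0.026],"rot": [0,0,0],"jaw": 0},
    {"slide": [-0.022,0,0.026],"rot": [0,0,0],"jaw": 0},
    {"slide": [-0.022,0,0.026],"rot": [0,0,0],"jaw": 0},
    {"slide": [-0.022,0,0.026],"rot": [0,0,0],"jaw": 0},
    {"slide": [0,0,0],"rot": [0,0,0],"jaw": 0}
  ]
}}

```text
time_s: 2.93
tool_pos: [0.4691, 0.0923, 0.096]
ee_rot: [-179.9, -37.7, -2.9]
wrist_force: [1.0, 0.3, 1.1]
grip_width: 0.0003
finger_force: 0.0
```

```bash
python3 -c "
from plan import *
for n,uv,z in (('scene',None,0),('top',None,0)):
  d=grab(n,n[0]+'1')
  print(n,proj(n,[H+Y*.038+Z*.006,H-Y*.038+Z*.006,H-X*.12+Y*.032+Z*.0015,H-X*.12-Y*.032+Z*.0015,now()[0]]).round(1).tolist())
t=cv2.imread('pics/t1.png')[160:230,275:345];s=cv2.imread('pics/s1.png')[150:230,300:380]
f=lambda a:cv2.resize(a,(400,400) ,interpolation=cv2.INTER_CUBIC)
cv2.imwrite('pics/c1.png',np.hstack([f(t),f(s)]))
rows(now(),[(lift(-6,40),2)]+[(lift(t,40*(1-t/90)),3) for t in (8,22,36,50,64,78,92)]+[(lift(102,0),3)])"
```

```text
scene [[369.7, 199.5], [346.1, 213.4], [340.7, 171.6], [321.4, 182.3], [325.3, 172.0]]
top [[293.4, 174.2], [320.1, 175.6], [292.6, 216.2], [315.4, 217.4], [303.8, 226.2]]
->  [0.495  0.0919 0.0732] n 2
[1.7, -0.4, 17.9] [-0.01, 0.9, -0.02]
[1.4, -0.4, 17.9] [-0.01, 0.9, -0.02]
->  [0.4942 0.092  0.1026] n 3
[6.1, -0.0, -7.7] [0.0, -1.19, 0.0]
[5.9, -0.0, -7.8] [0.0, -1.19, 0.0]
[5.8, -0.0, -7.9] [0.0, -1.19, 0.0]
->  [0.4998 0.0917 0.1314] n 3
[7.2, 0.0, -6.6] [-0.0, -2.07, -0.0]
[7.0, 0.0, -6.8] [-0.0, -2.07, -0.0]
[6.7, 0.0, -7.1] [-0.0, -2.07, -0.0]
->  [0.5122 0.0911 0.1577] n 3
[8.0, -0.0, -5.5] [-0.0, -2.07, 0.0]
[7.8, -0.0, -5.8] [-0.0, -2.07, 0.0]
[7.6, -0.0, -6.1] [-0.0, -2.07, 0.0]
->  [0.5304 0.0902 0.1801] n 3
[8.6, 0.0, -4.3] [0.0, -2.07, -0.0]
[8.4, 0.0, -4.6] [0.0, -2.07, -0.0]
[8.3, 0.0, -4.9] [0.0, -2.07, -0.0]
->  [0.5533 0.0891 0.1972] n 3
[9.0, 0.0, -3.1] [-0.0, -2.07, 0.0]
[8.9, 0.0, -3.4] [-0.0, -2.07, 0.0]
[8.8, 0.0, -3.7] [-0.0, -2.07, 0.0]
->  [0.5796 0.0878 0.2081] n 3
[9.3, -0.0, -1.8] [0.0, -2.07, -0.0]
[9.2, -0.0, -2.1] [0.0, -2.07, -0.0]
[9.2, -0.0, -2.5] [0.0, -2.07, -0.0]
->  [0.6075 0.0864 0.2122] n 3
[9.4, -0.0, -0.5] [-0.0, -2.07, 0.0]
[9.4, -0.0, -0.8] [-0.0, -2.07, 0.0]
[9.4, -0.0, -1.2] [-0.0, -2.07, 0.0]
->  [0.6285 0.0854 0.2097] n 3
[7.0, -0.0, 0.7] [0.0, 0.3, -0.0]
[7.0, -0.0, 0.7] [0.0, 0.3, -0.0]
[7.0, -0.0, 0.8] [0.0, 0.3, -0.0]
```

View pics/c1.png

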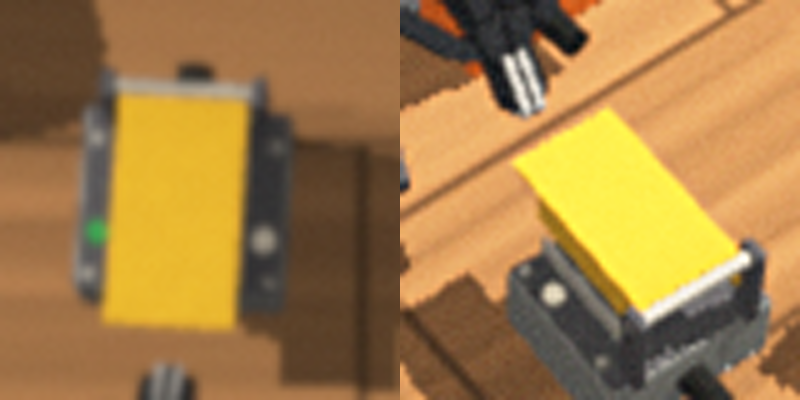

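The view shows the closed fingertips in front of the lip at about (304,227) top, centred on it. The descent stopped at z = 0.096, so I'll check for a joint limit.

```bash
python3 -c "
from plan import *
print(robot.get_state()['joints'].round(1))
rows(now(),[(pose(np.array([.466,.0925,.073]),28),3),(lift(-6,28),2)]+[(lift(t,28*(1-t/90)),3) for t in (8,22,36,50,64,78,92)]+[(lift(102,0),3)])"
```

```text
[ -3.   11.1 129.5   8.6   1.2  81.3]
->  [0.466  0.0925 0.073 ] n 3
[-6.5, 0.0, 6.0] [-0.01, -3.4, -0.01]
[-6.1, 0.0, 6.4] [-0.01, -3.4, -0.01]
[-5.7, 0.0, 6.7] [-0.01, -3.4, -0.01]
->  [0.4919 0.0921 0.074 ] n 2
[11.7, -0.4, 5.7] [0.0, 0.0, 0.0]
  x 2
->  [0.4915 0.0921 0.1035] n 3
[4.5, -0.0, -8.7] [0.0, -0.83, -0.0]
[4.4, -0.0, -8.8] [0.0, -0.83, -0.0]
[4.2, -0.0, -8.9] [0.0, -0.83, -0.0]
->  [0.4977 0.0918 0.1323] n 3
[6.0, 0.0, -7.8] [-0.0, -1.45, 0.0]
[5.8, 0.0, -7.9] [-0.0, -1.45, 0.0]
[5.6, 0.0, -8.1] [-0.0, -1.45, 0.0]
->  [0.5105 0.0912 0.1586] n 3
[7.2, 0.0, -6.6] [-0.0, -1.45, -0.0]
[7.0, 0.0, -6.8] [-0.0, -1.45, -0.0]
[6.8, 0.0, -7.0] [-0.0, -1.45, -0.0]
->  [0.5292 0.0902 0.1808] n 3
[8.1, -0.0, -5.3] [-0.0, -1.45, 0.0]
[8.0, -0.0, -5.5] [-0.0, -1.45, 0.0]
[7.8, -0.0, -5.7] [-0.0, -1.45, 0.0]
->  [0.5526 0.0891 0.1977] n 3
[8.8, 0.0, -3.8] [0.0, -1.45, -0.0]
[8.7, 0.0, -4.0] [0.0, -1.45, -0.0]
[8.6, 0.0, -4.3] [0.0, -1.45, -0.0]
->  [0.5793 0.0878 0.2084] n 3
[9.3, -0.0, -2.3] [0.0, -1.45, 0.0]
[9.2, -0.0, -2.5] [0.0, -1.45, 0.0]
[9.2, -0.0, -2.7] [0.0, -1.45, 0.0]
->  [0.6076 0.0864 0.2121] n 3
[9.5, -0.0, -0.6] [-0.0, -1.45, 0.0]
[9.5, -0.0, -0.9] [-0.0, -1.45, 0.0]
[9.5, -0.0, -1.1] [-0.0, -1.45, 0.0]
->  [0.6285 0.0854 0.2097] n 3
[7.0, 0.0, 0.7] [0.0, 0.21, 0.0]
[7.0, 0.0, 0.8] [0.0, 0.21, 0.0]
[7.0, 0.0, 0.8] [0.0, 0.21, 0.0]
```

Call:
{"op": "servo_tool", "data": {
  "increments": [
    {"slide": [0,0,0],"rot": [0,-4.8,0],"jaw": 0},
    {"slide": [0,0,0],"rot": [0,-4.8,0],"jaw": 0},
    {"slide": [-0.006,0,0.008],"rot": [0,0,0],"jaw": 0},
    {"slide": [-0.006,0,0.008],"rot": [0,0,0],"jaw": 0},
    {"slide": [0,0,0],"rot": [0,0,0],"jaw": 0}
  ]
}}

```text
time_s: 3.45
tool_pos: [0.4664, 0.0924, 0.0792]
ee_rot: [-180.0, -28.6, -2.8]
wrist_force: [-0.3, 0.9, 0.1]
grip_width: -0.0002
finger_force: 0.0
```

```bash
python3 -c "
from plan import *
s=robot.get_state();print(s['joints'].round(1),s['wrist_force'])
rows(now(),[(lift(-6,28),3)])"
```

```text
[ -3.   13.9 124.8   0.5  12.8  89.4] [-0.30110507  0.85044629  0.11430744]
->  [0.4919 0.0921 0.074 ] n 3
[6.7, -0.3, 5.6] [-0.0, -0.2, -0.01]
[6.7, -0.3, 5.6] [-0.0, -0.2, -0.01]
[6.7, -0.3, 5.6] [-0.0, -0.2, -0.01]
```

Call:
{"op": "servo_tool", "data": {
  "increments": [
    {"slide": [0.007,0,0.006],"rot": [0,0,0],"jaw": 0},
    {"slide": [0.007,0,0.006],"rot": [0,0,0],"jaw": 0},
    {"slide": [0.007,0,0.006],"rot": [0,0,0],"jaw": 0},
    {"slide": [0.0045,0,-0.0087],"rot": [0,-0.8,0],"jaw": 0},
    {"slide": [0.0044,0,-0.0088],"rot": [0,-0.8,0],"jaw": 0},
    {"slide": [0.0042,0,-0.0089],"rot": [0,-0.8,0],"jaw": 0},
    {"slide": [0.006,0,-0.0078],"rot": [0,-1.5,0],"jaw": 0},
    {"slide": [0.0058,0,-0.0079],"rot": [0,-1.5,0],"jaw": 0},
    {"slide": [0.0056,0,-0.0081],"rot": [0,-1.5,0],"jaw": 0},
    {"slide": [0,0,0],"rot": [0,0,0],"jaw": 0}
  ]
}}

```text
time_s: 4.28
tool_pos: [0.501, 0.0906, 0.1339]
ee_rot: [-180.0, -21.9, -2.8]
wrist_force: [-2.0, -0.4, 1.3]
grip_width: 0.0001
finger_force: 0.9
```

```bash
python3 -c "
from plan import *
grab('scene','s2')
s=cv2.imread('pics/s2.png')[130:250,280:400]
cv2.imwrite('pics/c2.png',cv2.resize(s,(480,480) ,interpolation=cv2.INTER_CUBIC))
rows(now(),[(lift(t,28*(1-t/90)),3) for t in (36,50,64,78,92)]+[(lift(102,0),3)])"
```

```text
->  [0.5105 0.0912 0.1586] n 3
[6.5, -0.3, -6.8] [-0.01, -1.68, -0.01]
[6.3, -0.3, -7.0] [-0.01, -1.68, -0.01]
[6.1, -0.3, -7.1] [-0.01, -1.68, -0.01]
->  [0.5292 0.0902 0.1808] n 3
[8.1, -0.0, -5.3] [-0.0, -1.45, 0.0]
[8.0, -0.0, -5.5] [-0.0, -1.45, 0.0]
[7.8, -0.0, -5.7] [-0.0, -1.45, 0.0]
->  [0.5526 0.0891 0.1977] n 3
[8.8, 0.0, -3.8] [0.0, -1.45, -0.0]
[8.7, 0.0, -4.0] [0.0, -1.45, -0.0]
[8.6, 0.0, -4.3] [0.0, -1.45, -0.0]
->  [0.5793 0.0878 0.2084] n 3
[9.3, -0.0, -2.3] [0.0, -1.45, 0.0]
[9.2, -0.0, -2.5] [0.0, -1.45, 0.0]
[9.2, -0.0, -2.7] [0.0, -1.45, 0.0]
->  [0.6076 0.0864 0.2121] n 3
[9.5, -0.0, -0.6] [-0.0, -1.45, 0.0]
[9.5, -0.0, -0.9] [-0.0, -1.45, 0.0]
[9.5, -0.0, -1.1] [-0.0, -1.45, 0.0]
->  [0.6285 0.0854 0.2097] n 3
[7.0, 0.0, 0.7] [0.0, 0.21, 0.0]
[7.0, 0.0, 0.8] [0.0, 0.21, 0.0]
[7.0, 0.0, 0.8] [0.0, 0.21, 0.0]
```

View pics/c2.png

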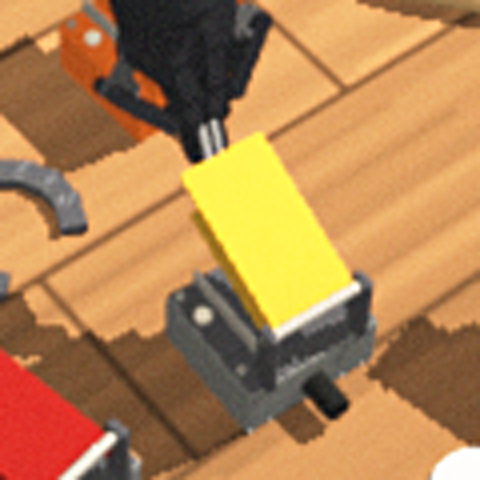

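The yellow guard, with its lip at crop (225,155), is riding up on the fingertips as planned. I'll continue along the arc.

Call:
{"op": "servo_tool", "data": {
  "increments": [
    {"slide": [0.0065,0,-0.0068],"rot": [0,-1.6,0],"jaw": 0},
    {"slide": [0.0063,0,-0.007],"rot": [0,-1.6,0],"jaw": 0},
    {"slide": [0.0061,0,-0.0071],"rot": [0,-1.6,0],"jaw": 0},
    {"slide": [0.0081,0,-0.0053],"rot": [0,-1.5,0],"jaw": 0},
    {"slide": [0.008,0,-0.0055],"rot": [0,-1.5,0],"jaw": 0},
    {"slide": [0.0078,0,-0.0057],"rot": [0,-1.5,0],"jaw": 0},
    {"slide": [0.0088,0,-0.0038],"rot": [0,-1.5,0],"jaw": 0},
    {"slide": [0.0087,0,-0.004],"rot": [0,-1.5,0],"jaw": 0},
    {"slide": [0.0086,0,-0.0043],"rot": [0,-1.5,0],"jaw": 0}
  ]
}}

```text
time_s: 5.08
tool_pos: [0.5515, 0.0882, 0.196]
ee_rot: [-180.0, -7.8, -2.8]
wrist_force: [-0.8, -0.4, 0.2]
grip_width: 0.0
finger_force: 0.1
```

Call:
{"op": "servo_tool", "data": {
  "increments": [
    {"slide": [0.0093,0,-0.0023],"rot": [0,-1.5,0],"jaw": 0},
    {"slide": [0.0092,0,-0.0025],"rot": [0,-1.5,0],"jaw": 0},
    {"slide": [0.0092,0,-0.0027],"rot": [0,-1.5,0],"jaw": 0},
    {"slide": [0.0095,0,-0.0006],"rot": [0,-1.5,0],"jaw": 0},
    {"slide": [0.0095,0,-0.0009],"rot": [0,-1.4,0],"jaw": 0},
    {"slide": [0.0095,0,-0.001],"rot": [0,-1.4,0],"jaw": 0},
    {"slide": [0.007,0,0.0007],"rot": [0,0,0],"jaw": 0},
    {"slide": [0.007,0,0.0008],"rot": [0,0,0],"jaw": 0},
    {"slide": [0.007,0,0.0008],"rot": [0,0,0],"jaw": 0},
    {"slide": [0.006,0,0],"rot": [0,0,0],"jaw": 0}
  ]
}}

```text
time_s: 5.92
tool_pos: [0.6335, 0.0842, 0.2073]
ee_rot: [-180.0, 0.9, -2.8]
wrist_force: [-0.3, 0.4, -0.4]
grip_width: -0.0003
finger_force: 0.0
```

```bash
python3 -c "
from plan import *
grab('scene','s3');grab('top','t3')
t=cv2.imread('pics/t3.png')[140:240,260:360];s=cv2.imread('pics/s3.png')[130:250,280:400]
f=lambda a:cv2.resize(a,(400,400) ,interpolation=cv2.INTER_CUBIC)
cv2.imwrite('pics/c3.png',np.hstack([f(t),f(s)]));print(robot.get_state()['joints'].round(1))"
```

```text
[-2.9 34.1 65.   0.  81.7 89.9]
```

View pics/c3.png

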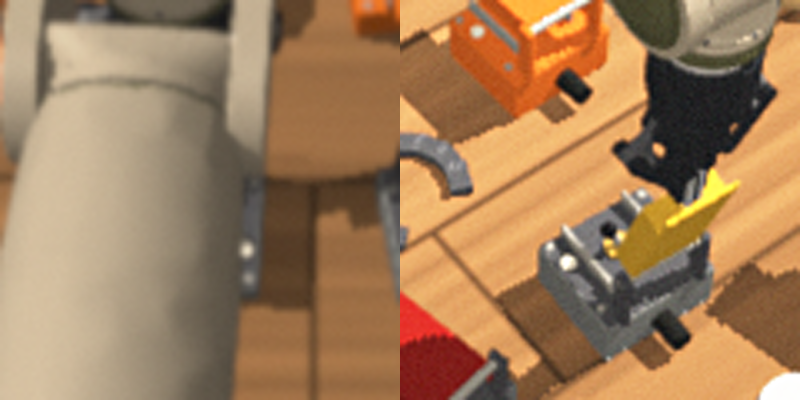

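The scene view shows the guard past vertical, leaning back at crop (680,225). The black knob is uncovered at crop (607,232), still on the white-dot (off) side. The contact force is about zero, so the guard is past its tipping point. Next I'll back off and go to the off side of the knob.

```bash
python3 -c "
from plan import *
b=lambda x,y,z:B+X*x+Y*y+Z*z
print(b(-.01,-.045,.076))
rows(now(),[(pose(now()[0]-.04*X+.02*Z,0),2),(pose(b(-.012,-.045,.2),14),4),(pose(b(-.012,-.045,.12),14),3),(pose(b(-.012,-.045,.077),14),3),(pose(b(-.012,-.025,.077),14),5)])"
```

```text
[0.55886742 0.04374046 0.076     ]
->  [0.5937 0.0861 0.2275] n 2
[-20.2, 0.0, -9.7] [-0.01, 0.45, -0.01]
[-20.1, 0.0, -9.8] [-0.01, 0.45, -0.01]
->  [0.5569 0.0438 0.2   ] n 4
[-8.7, 11.0, 6.9] [0.0, 3.5, 0.0]
[-9.1, 11.0, 6.3] [0.0, 3.5, 0.0]
[-9.4, 11.0, 5.8] [0.0, 3.5, 0.0]
[-9.8, 11.0, 5.2] [0.0, 3.5, 0.0]
->  [0.5569 0.0438 0.12  ] n 3
[-6.5, 0.0, 25.9] [0.0, 0.0, 0.0]
  x 3
->  [0.5569 0.0438 0.077 ] n 3
[-3.5, 0.0, 13.9] [0.0, 0.0, 0.0]
  x 3
->  [0.5578 0.0638 0.077 ] n 5
[-0.0, -4.0, -0.0] [0.0, 0.0, 0.0]
  x 5
```

Call:
{"op": "servo_tool", "data": {
  "increments": [
    {"slide": [-0.02,0,-0.01],"rot": [0,0.5,0],"jaw": 0},
    {"slide": [-0.02,0,-0.01],"rot": [0,0.5,0],"jaw": 0},
    {"slide": [-0.0087,0.011,0.007],"rot": [0,3.5,0],"jaw": 0},
    {"slide": [-0.009,0.011,0.0063],"rot": [0,3.5,0],"jaw": 0},
    {"slide": [-0.0094,0.011,0.0058],"rot": [0,3.5,0],"jaw": 0},
    {"slide": [-0.0098,0.011,0.0052],"rot": [0,3.5,0],"jaw": 0},
    {"slide": [-0.0065,0,0.026],"rot": [0,0,0],"jaw": 0},
    {"slide": [-0.0065,0,0.026],"rot": [0,0,0],"jaw": 0},
    {"slide": [-0.0065,0,0.026],"rot": [0,0,0],"jaw": 0},
    {"slide": [0,0,0],"rot": [0,0,0],"jaw": 0}
  ]
}}

```text
time_s: 6.85
tool_pos: [0.554, 0.0443, 0.1159]
ee_rot: [-179.9, -13.6, -2.8]
wrist_force: [-0.3, -0.3, -0.5]
grip_width: 0.0001
finger_force: 0.0
```

```bash
python3 -c "
from plan import *
grab('scene','s4')
b=lambda x,y,z:B+X*x+Y*y+Z*z
rows(now(),[(pose(b(-.012,-.045,.077),14),3)])
print('knob proj crop',((proj('scene',[b(-.01,-.013,.085),b(-.01,.013,.085)])-[310,150])*6).round(0))
s=cv2.imread('pics/s4.png')[150:240,310:400]
cv2.imwrite('pics/c4.png',cv2.resize(s,(540,540) ,interpolation=cv2.INTER_CUBIC))"
```

```text
->  [0.5569 0.0438 0.077 ] n 3
[-2.9, 0.1, 13.6] [-0.02, 0.05, -0.01]
[-2.9, 0.1, 13.6] [-0.02, 0.05, -0.01]
[-2.9, 0.1, 13.6] [-0.02, 0.05, -0.01]
knob proj crop [[187. 296.]
 [234. 269.]]
```

View pics/c4.png

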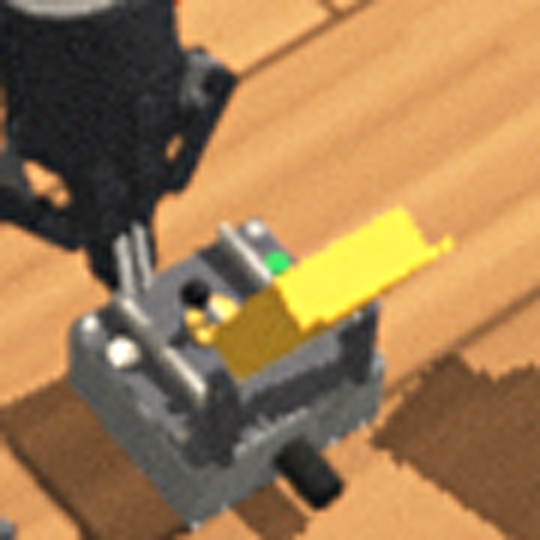

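The guard stays open by itself and the knob is at crop (196,293), about 4 mm further towards +y than predicted. I'll go down and push.

Call:
{"op": "servo_tool", "data": {
  "increments": [
    {"slide": [-0.003,0,0.0135],"rot": [0,0,0],"jaw": 0},
    {"slide": [-0.003,0,0.0135],"rot": [0,0,0],"jaw": 0},
    {"slide": [-0.003,0,0.0135],"rot": [0,0,0],"jaw": 0},
    {"slide": [0,0,0],"rot": [0,0,0],"jaw": 0}
  ]
}}

```text
time_s: 7.23
tool_pos: [0.5577, 0.044, 0.0786]
ee_rot: [-180.0, -14.0, -2.8]
wrist_force: [0.3, 0.6, 0.1]
grip_width: 0.0002
finger_force: 0.0
```

Call:
{"op": "servo_tool", "data": {
  "increments": [
    {"slide": [0,-0.004,0],"rot": [0,0,0],"jaw": 0},
    {"slide": [0,-0.004,0],"rot": [0,0,0],"jaw": 0},
    {"slide": [0,-0.004,0],"rot": [0,0,0],"jaw": 0},
    {"slide": [0,-0.004,0],"rot": [0,0,0],"jaw": 0},
    {"slide": [0,-0.004,0],"rot": [0,0,0],"jaw": 0}
  ]
}}

```text
time_s: 7.65
tool_pos: [0.56, 0.0635, 0.0806]
ee_rot: [179.9, -14.3, -2.8]
wrist_force: [-9.0, -13.3, 21.8]
grip_width: 0.0
finger_force: 10.4
```

Call:
{"op": "servo_tool", "data": {
  "increments": [
    {"slide": [0,-0.003,0],"rot": [0,0,0],"jaw": 0},
    {"slide": [0,-0.003,0],"rot": [0,0,0],"jaw": 0},
    {"slide": [0,-0.003,0],"rot": [0,0,0],"jaw": 0},
    {"slide": [0,-0.003,0],"rot": [0,0,0],"jaw": 0}
  ]
}}

```text
time_s: 7.98
tool_pos: [0.5607, 0.0758, 0.0806]
ee_rot: [180.0, -14.3, -2.8]
wrist_force: [0.6, -2.6, 4.4]
grip_width: -0.0
finger_force: 2.3
```

```bash
python3 -c "
from plan import *
grab('scene','s5')
s=cv2.imread('pics/s5.png')[150:240,310:400]
cv2.imwrite('pics/c5.png',cv2.resize(s,(540,540) ,interpolation=cv2.INTER_CUBIC))
print(((now()[0]-B)@np.column_stack([X,Y,Z])).round(4))"
```

```text
[-0.01   -0.0124  0.0804]
```

View pics/c5.png

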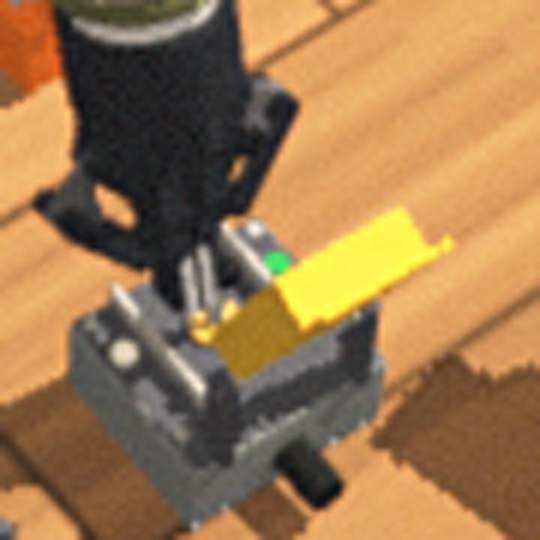

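Call:
{"op": "servo_tool", "data": {
  "increments": [
    {"slide": [0,-0.003,0],"rot": [0,0,0],"jaw": 0},
    {"slide": [0,-0.002,0],"rot": [0,0,0],"jaw": 0},
    {"slide": [0,0,0],"rot": [0,0,0],"jaw": 0}
  ]
}}

```text
time_s: 8.28
tool_pos: [0.5599, 0.0813, 0.0791]
ee_rot: [-180.0, -14.1, -2.8]
wrist_force: [0.7, -1.2, 3.3]
grip_width: -0.0005
finger_force: 1.1
```

Call:
{"op": "servo_tool", "data": {
  "increments": [
    {"slide": [0,-0.002,0],"rot": [0,0,0],"jaw": 0},
    {"slide": [0,-0.002,0],"rot": [0,0,0],"jaw": 0},
    {"slide": [0,0,0],"rot": [0,0,0],"jaw": 0}
  ]
}}

```text
time_s: 8.53
tool_pos: [0.5598, 0.0851, 0.0785]
ee_rot: [-180.0, -14.1, -2.8]
wrist_force: [1.2, -3.2, 1.1]
grip_width: 0.0
finger_force: 1.1
```

Call:
{"op": "servo_tool", "data": {
  "increments": [
    {"slide": [0,-0.002,0],"rot": [0,0,0],"jaw": 0},
    {"slide": [0,-0.002,0],"rot": [0,0,0],"jaw": 0},
    {"slide": [0,0,0],"rot": [0,0,0],"jaw": 0}
  ]
}}

```text
time_s: 8.78
tool_pos: [0.56, 0.0863, 0.0785]
ee_rot: [179.8, -14.0, -2.8]
wrist_force: [-2.1, -23.4, 2.1]
grip_width: -0.0003
finger_force: 10.6
```

```bash
python3 -c "
from plan import *
grab('scene','s6');grab('top','t6')
t=cv2.imread('pics/t6.png')[150:240,265:355]
s=cv2.imread('pics/s6.png')[165:225,325:385]
f=lambda a:cv2.resize(a,(400,400) ,interpolation=cv2.INTER_CUBIC)
cv2.imwrite('pics/c6.png',np.hstack([f(t),f(s)]))"
```

```text
(no output)
```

View pics/c6.png

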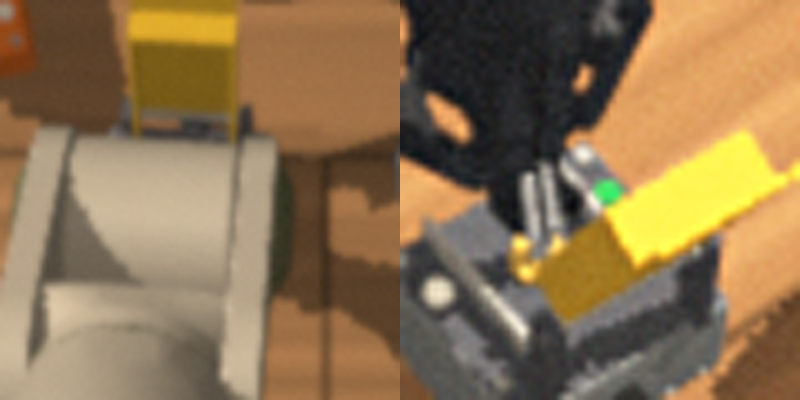

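The knob is now at crop (575,205), by the green dot, and the force rose to 23 N at the stop. I'll back off, go up and over, then in behind the open guard.

```bash
python3 -c "
from plan import *
b=lambda x,y,z:B+X*x+Y*y+Z*z
rows(now(),[(pose(b(-.012,-.012,.08),14),1),(pose(b(-.02,-.01,.26),14),5),(pose(b(.118,.0,.26),0),6),(pose(b(.118,0,.188),0),3),(pose(b(.04,0,.188),0),8)])"
```

```text
->  [0.5585 0.0768 0.08  ] n 1
[-0.7, 9.5, -1.7] [0.2, -0.01, 0.01]
->  [0.5506 0.0792 0.26  ] n 5
[7.2, -0.4, -35.3] [0.0, 0.0, 0.0]
  x 5
->  [0.6889 0.0824 0.26  ] n 6
[22.3, -1.7, 5.6] [-0.0, -2.33, -0.0]
[22.5, -1.7, 4.7] [-0.0, -2.33, -0.0]
[22.7, -1.7, 3.7] [-0.0, -2.33, -0.0]
[22.8, -1.7, 2.8] [-0.0, -2.33, -0.0]
[22.9, -1.7, 1.9] [-0.0, -2.33, -0.0]
[23.0, -1.7, 0.9] [-0.0, -2.33, -0.0]
->  [0.6889 0.0824 0.188 ] n 3
[0.0, 0.0, 24.0] [0.0, 0.0, 0.0]
  x 3
->  [0.611  0.0862 0.188 ] n 8
[-9.7, -0.0, 0.0] [0.0, 0.0, 0.0]
  x 8
```

Call:
{"op": "servo_tool", "data": {
  "increments": [
    {"slide": [-0.001,0.012,0],"rot": [0,0,0],"jaw": 0},
    {"slide": [0,0,0],"rot": [0,0,0],"jaw": 0},
    {"slide": [0.007,0,-0.035],"rot": [0,0,0],"jaw": 0},
    {"slide": [0.007,0,-0.035],"rot": [0,0,0],"jaw": 0},
    {"slide": [0.007,0,-0.035],"rot": [0,0,0],"jaw": 0},
    {"slide": [0.007,0,-0.035],"rot": [0,0,0],"jaw": 0},
    {"slide": [0.007,0,-0.035],"rot": [0,0,0],"jaw": 0},
    {"slide": [0,0,0],"rot": [0,0,0],"jaw": 0}
  ]
}}

```text
time_s: 9.55
tool_pos: [0.5517, 0.078, 0.264]
ee_rot: [-179.9, -14.7, -2.8]
wrist_force: [0.4, -0.1, 1.0]
grip_width: -0.0001
finger_force: 0.0
```

```bash
python3 -c "
from plan import *
grab('scene','s7');grab('top','t7')
b=lambda x,y,z:B+X*x+Y*y+Z*z
print(((proj('scene',[b(-.01,-.013,.085),b(-.01,.013,.085)])-[325,165])*400/60).round(0))
t=cv2.imread('pics/t7.png')[150:240,265:355]
s=cv2.imread('pics/s7.png')[165:225,325:385]
f=lambda a:cv2.resize(a,(400,400) ,interpolation=cv2.INTER_CUBIC)
cv2.imwrite('pics/c7.png',np.hstack([f(t),f(s)]))"
```

```text
[[107. 229.]
 [160. 199.]]
```

View pics/c7.png

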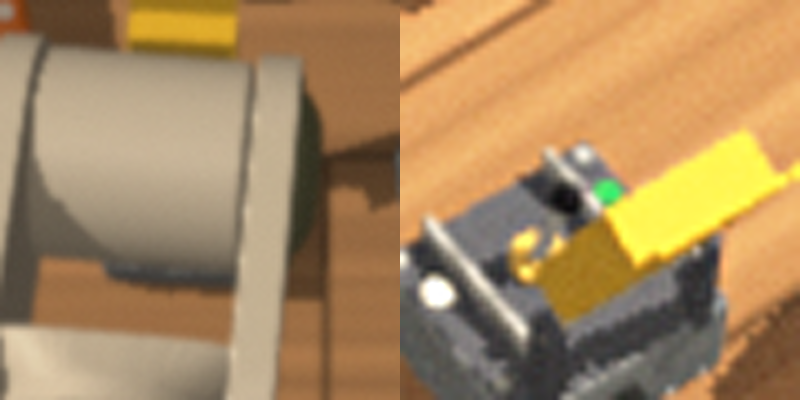

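The knob is at crop (168,197), which matches the predicted on position with the small offset seen before, so the toggle is on. Now I'll go behind the guard.

Call:
{"op": "servo_tool", "data": {
  "increments": [
    {"slide": [0.0223,-0.002,0.0056],"rot": [0,-2.4,0],"jaw": 0},
    {"slide": [0.0225,-0.002,0.0047],"rot": [0,-2.4,0],"jaw": 0},
    {"slide": [0.0227,-0.002,0.0037],"rot": [0,-2.4,0],"jaw": 0},
    {"slide": [0.0228,-0.002,0.0028],"rot": [0,-2.4,0],"jaw": 0},
    {"slide": [0.0229,-0.002,0.0019],"rot": [0,-2.4,0],"jaw": 0},
    {"slide": [0.025,-0.002,0.0009],"rot": [0,-2.4,0],"jaw": 0},
    {"slide": [0,0,0],"rot": [0,0,0],"jaw": 0}
  ]
}}

```text
time_s: 10.23
tool_pos: [0.6938, 0.0822, 0.2496]
ee_rot: [-180.0, 0.8, -2.8]
wrist_force: [-0.3, -0.0, -1.6]
grip_width: -0.0002
finger_force: 0.0
```

Call:
{"op": "servo_tool", "data": {
  "increments": [
    {"slide": [0,0,0.024],"rot": [0,0,0],"jaw": 0},
    {"slide": [0,0,0.024],"rot": [0,0,0],"jaw": 0},
    {"slide": [0,0,0.024],"rot": [0,0,0],"jaw": 0},
    {"slide": [0,0,0],"rot": [0,0,0],"jaw": 0}
  ]
}}

```text
time_s: 10.57
tool_pos: [0.6871, 0.083, 0.1773]
ee_rot: [-180.0, 1.0, -2.8]
wrist_force: [0.2, -0.5, -0.7]
grip_width: -0.0003
finger_force: 0.0
```

Call:
{"op": "servo_tool", "data": {
  "increments": [
    {"slide": [-0.01,0,0],"rot": [0,0,0],"jaw": 0},
    {"slide": [-0.01,0,0],"rot": [0,0,0],"jaw": 0},
    {"slide": [-0.01,0,0],"rot": [0,0,0],"jaw": 0},
    {"slide": [-0.01,0,0],"rot": [0,0,0],"jaw": 0}
  ]
}}

```text
time_s: 10.9
tool_pos: [0.6492, 0.0847, 0.1853]
ee_rot: [-180.0, 0.3, -2.8]
wrist_force: [0.5, -0.1, 0.2]
grip_width: 0.0
finger_force: 0.1
```

Call:
{"op": "servo_tool", "data": {
  "increments": [
    {"slide": [-0.01,0,0],"rot": [0,0,0],"jaw": 0},
    {"slide": [-0.01,0,0],"rot": [0,0,0],"jaw": 0},
    {"slide": [-0.01,0,0],"rot": [0,0,0],"jaw": 0},
    {"slide": [-0.01,0,0],"rot": [0,0,0],"jaw": 0},
    {"slide": [-0.005,0,0],"rot": [0,0,0],"jaw": 0}
  ]
}}

```text
time_s: 11.32
tool_pos: [0.604, 0.087, 0.1857]
ee_rot: [-180.0, 0.3, -2.8]
wrist_force: [1.0, -0.5, -0.3]
grip_width: 0.0003
finger_force: 0.0
```

Call:
{"op": "servo_tool", "data": {
  "increments": [
    {"slide": [0,0,-0.03],"rot": [0,0,0],"jaw": 0},
    {"slide": [0,0,-0.03],"rot": [0,0,0],"jaw": 0},
    {"slide": [0,0.03,-0.01],"rot": [0,0,0],"jaw": 0},
    {"slide": [0,0.04,0],"rot": [0,0,0],"jaw": 0},
    {"slide": [0,0.04,0],"rot": [0,0,0],"jaw": 0},
    {"slide": [0,0.04,0],"rot": [0,0,0],"jaw": 0},
    {"slide": [0,0.04,0],"rot": [0,0,0],"jaw": 0},
    {"slide": [0,0.04,0],"rot": [0,0,0],"jaw": 0},
    {"slide": [0,0,0],"rot": [0,0,0],"jaw": 0},
    {"slide": [0,0,0],"rot": [0,0,0],"jaw": 0}
  ]
}}

```text
time_s: 12.15
tool_pos: [0.5938, -0.1449, 0.2549]
ee_rot: [-180.0, 0.3, -3.0]
wrist_force: [-0.7, 0.1, -0.6]
grip_width: -0.0001
finger_force: 0.0
```

```bash
python3 -c "
from plan import *
for n,f,a in (('scene','s8','s1'),('top','t8','t1')):
  d=grab(n,f)['pixels'].astype(int); o=cv2.imread(f'pics/{a}.png')[:,:,::-1].astype(int)
  for q in (o,d):
    m=(q[...,0]>170)&(q[...,1]>130)&(q[...,2]<80)&(abs(q[...,0]-q[...,1])<70)
    y,x=np.nonzero(m); k=(x>270)&(x<390)&(y>130)&(y<240); print(n,k.sum(),x[k].min(),x[k].max(),y[k].min(),y[k].max())
    r=(q[...,0]>140)&(q[...,1]<40)&(q[...,2]<60); y,x=np.nonzero(r); k=(x>230)&(x<420);print('red',k.sum(),x[k].mean().round(1),y[k].mean().round(1))
  df=abs(d-o).sum(2)>120; c,l,st,_=cv2.connectedComponentsWithStats(df.astype(np.uint8)); print('changed',st[(st[:,4]>25)][1:].tolist())
"
```

```text
scene 695 276 375 138 237
red 42 280.3 240.2
scene 636 292 387 135 238
red 41 282.5 242.4
changed [[170, 0, 166, 220, 14841], [213, 8, 6, 11, 27], [175, 31, 51, 40, 791], [168, 44, 5, 9, 34], [168, 54, 18, 41, 235], [277, 54, 18, 14, 167], [119, 119, 31, 24, 96], [50, 145, 119, 53, 3691], [243, 152, 20, 10, 82], [50, 194, 123, 174, 12428], [199, 277, 12, 23, 100], [173, 281, 24, 19, 74]]
top 925 293 353 132 217
red 771 378.4 195.9
top 915 293 352 132 217
red 0 nan nan
changed [[366, 99, 62, 76, 1262], [403, 106, 46, 36, 985], [424, 124, 38, 74, 725], [454, 131, 9, 20, 45], [404, 155, 27, 11, 135], [329, 171, 84, 116, 5759], [468, 197, 11, 19, 109], [433, 198, 121, 177, 10443], [279, 226, 46, 40, 907], [398, 238, 7, 6, 32], [245, 253, 76, 49, 1388], [206, 265, 52, 73, 1570], [322, 273, 28, 26, 490], [267, 280, 22, 34, 160], [323, 283, 55, 34, 616], [385, 290, 42, 21, 583], [278, 303, 104, 97, 4272], [242, 308, 49, 79, 1025], [382, 312, 46, 16, 478], [376, 325, 14, 13, 88], [379, 340, 32, 39, 507], [415, 349, 73, 30, 1336], [226, 350, 14, 31, 147], [214, 366, 28, 34, 348], [310, 372, 8, 8, 46], [408, 381, 117, 19, 1683], [270, 382, 58, 18, 683], [246, 387, 13, 5, 31]]<string>:8: RuntimeWarning: Mean of empty slice.
  ret = ret.dtype.type(ret / rcount)
```

Around the guard, the top image now matches the one taken while it was shut, and no force is felt. I'm handing in.

```bash
python3 -c "
from h import *
a,b=[cv2.imread(f'pics/{k}.png')[165:215,330:372].astype(int) for k in ('s1','s8')];print('scene guard diff',abs(a-b).mean())
print(robot.job_done())"
```

```text
scene guard diff 2.325079365079365
the job is handed in; nothing more can be done
None
```

I handed the job in with the blower toggle on and the yellow guard dropped shut over it; the red switch and the loose items were never approached at contact height. The hand-in gave no verdict, and my final camera check clearly confirmed only the yellow guard.

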